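# Free the tube block and hold the hidden bolt head still

### The job

Slide the clamp's green jaw fully open by its red tab, lift the drilled aluminium block out and set it down standing upright in the black tray, without dropping it. Then reach down into the gap behind the blue bracket, grip the brass bolt head that the block was covering and hold it so that the slowly running driver can no longer turn it: finish while still gripping the head, with the bolt stopped. Leave the tube rack, the pipette stand and the jar where they are.

Things in the scene. Friction and masses are not known exactly. Their poses are not given: they have to be found in the camera images.
- fixture: Bench clamp, fixed: dark steel base plate 350 x 120 mm, 12 mm thick. Origin on the table at mid-width, directly under the rear (-x) face of the blue bracket; the base reaches from x = -160 to +190 mm. x points from jaw to bracket to driver and is the bolt's axis, z up. It may stand on either side of the bench, yawed up to 0.3 rad.
- bracket_top (a point): Middle of the top edge of the blue bracket's rear face, 80 mm above the table; axes as the fixture's. The bracket is an upright plate 8 mm thick (x, in front of this point), 100 mm wide (y). Behind it (-x) lies the gap that ends at the green jaw's face: 40 mm wide when the jaw is shut, 75 mm when fully open; the gap has no side walls.
- driver_mid (a point): Middle of the cordless driver (grey and orange, 46 mm in diameter) that lies along the bolt's axis in its fixed cradle, 55 mm above the table. With socket and nut it fills the space in front of the bracket, fixture x = 8 to 185 mm, up to 80 mm high. Axes as the fixture's.
- jaw (a joint): Sliding green jaw, 100 mm wide, in m: 0 = shut on the block, 0.035 = fully open at its stop; starts within 3 mm of shut and opens along the fixture's -x. About 4 N of friction; stays where it is left.
- jaw_lip (a point): Middle of the front edge of the lip on the jaw's top, 88 mm above the table, moving with the jaw; axes as the fixture's. The lip is 7 mm thick and juts 12 mm from the jaw's face over the block, so the block cannot be lifted before the jaw has opened by more than 12 mm.
- jaw_tab (a point): Centre of the top of the jaw's upright red tab, 102 mm above the table, moving with the jaw; axes as the fixture's. The tab is 10 mm thick (x) and 26 mm wide (y), free for 57 mm below this point, and its middle stands 35 mm behind (-x) the back of the jaw's face plate. Pinch it across its width, or push or hook it.
- block: Loose drilled aluminium tube block, about 0.2 to 0.4 kg, standing on the base plate (underside 12 mm above the table) between jaw and bracket, over the bolt head. Origin: centre of its underside; z up, axes along the fixture's at the start. Upside-down U, 40 mm (x) by 64 mm (y), two legs 15 mm wide (y), 68 mm high without its grip rib.
- block_rib (a point): Centre of the top of the grip rib on the block, 100 mm above the block's origin; axes as the block's. The rib is 16 mm (x) by 30 mm (y) and rises 32 mm over the rest of the block; grip it across its 30 mm.
- tray: Black plastic tray, fixed, where the block is to stand. 170 mm (x) by 150 mm (y), rim 20 mm high, walls and floor 4 mm thick. Origin: centre of its underside, on the table; it stands on the other side of the bench from the clamp, yawed up to about 0.4 rad.
- bolt_head (a point): Brass hexagonal bolt head, 22 mm across flats, 25 mm across corners, 18 mm long. Origin at its centre: 55 mm above the table, 43 mm over the base plate, 21 mm behind (-x) the bracket. Its x axis is the bolt's (the fixture's x) and it turns about it. A round collar, 22 mm in diameter, 12 mm long, lies between head and bracket. Hidden by the block at first.
- bolt (a joint): Angle of the bolt about its axis, rad. The driver turns it steadily in the positive sense at about 0.2 rad/s with a torque of about 0.06 N m, until the head is held; a pinch of 20 N or more on the head stops it, whatever the flats' angle.
- rack: Loose orange tube rack, 100 x 200 mm, 50 mm high, with a few blue-capped tubes to 95 mm; origin: centre of its underside. Bystander: leave alone.
- pipettes: Loose grey pipette stand, foot 120 mm in diameter, 192 mm high; origin: centre of its underside. Bystander: leave alone.
- jar: Loose amber glass jar, 40 mm in diameter, 60 mm high; origin: centre of its underside. Bystander: leave alone.

How it is judged:
By the outcome, as a careful person would: the job done as asked, in the order asked, and still so for the second after the job is handed in, while the arm keeps its last pose, push and grip.
It also fails if it takes over 54 s, if anything falls off the work surface, if the arm or the gripper's body presses on something with over 40 N, if the wrist force passes 120 N, or if a joint passes its speed limit or range.

### The arm

A 6-joint arm with a two-finger parallel gripper is mounted at the origin on the work surface. World frame = base frame: x ahead of the robot, y to its left, z up, the work surface at z = 0. Lengths are in m, angles in rad, forces in N, time in s.
With the tool pointing down it reaches from about 0.425 to 0.95 m from the base axis. Payload 3.5 kg.
Tool frame: the origin (TCP) lies at the very end of the fingers, on their centre line; the grasp point (between the pads) lies 19 mm behind it; x points along the fingers, z is the direction in which the jaws open and shut, and the axes are right-handed (so a half turn about x gives the same grasp; the last joint's range is limited). The gripper opens to 85 mm and grips with 20 to 120 N. Pads are 22 mm wide; open, the fingers measure 114 mm over their backs; the gripper's body (76 mm by 85 mm) begins 54 mm behind the grasp point. The pads swing forward as they close: fully open they stand 13 mm farther back than shut.
Start: joints at [1.155, 0.286, 1.577, -0, 1.279, -0.15], TCP at [0.177, 0.651, 0.231] pointing down, gripper open.
Joint ranges: [-2.77, 2.77], [-0.9, 2.22], [0.21, 2.48], [-1.53, 4.67], [0.24, 2.81], [-2.84, 2.84]. Speed limits (rad/s): [2.79, 2.79, 3.14, 3.14, 3.14, 3.14].

### API

Orientations are given as a unit quaternion [x, y, z, w].
In Python, from plant import ctrl, cams gives the robot as it stands.
- The arm moves only by the tool play_rows, never from a script. Its argument "rows" is a list of rows, each a list of 3 entries, a list of its own where there are three numbers: the opening in per cent of the stroke, from 0 (shut) to 100 (fully open), then the shift along the tool's x, y, z in units of 0.3 m (1.0 is 0.3 m), then the turn, a rotation vector about the tool's x, y, z in units of pi/2 rad (1.0 is pi/2 rad). A call has 1 to 10 rows; each row is the pose to reach, as a shift and turn from the pose commanded when the call began, along the tool's axes at that moment; what a row does not reach only later rows make up. A row lasts 1/12 s, in which the tool goes at most 41.7 mm and 7.16 degrees, less where a joint would pass 70% of its speed; a pose out of reach is approached as far as the arm can. A call with a number of a shift or a turn outside -1 to 1 is refused whole. A call with a gripper value outside its range is refused whole. The fingers move at their own pace and stop on an object; "force" is the grip in N (left out, the last holds). Time passes only in rows, so rows that repeat a pose let the fingers close. It gives the time, the measured TCP pose, the force and the opening at its end, in the units of the state.
- ctrl.get_state(): the state, without advancing time (a new reading comes with each control period).
- cams.read_camera(name): name is "side" or "top"; returns a dict with "color" (420x560x3 uint8, red, green, blue), "fx", "fy", "cx", "cy" (pixels), "view" (4x4, takes a point from world to camera coordinates). Camera axes: x right, y down, z forward; pixel columns grow to the right and rows downward; lengths in m; the calibration is good to about 2 mm. A picture is of the moment at which its call begins. There is no depth.
- ctrl.sign_off(): hands the job in, once; it reports no verdict.
The state is a dict: "time": time; "qpos": joint angles; "dq": joint speeds; "joint_efforts": joint torques, N m; "eef_pos": TCP position; "tcp_rot": TCP orientation; "contact_force": force on the tool from outside, world axes, zero at the start; "wrist_torque": the same for the moment, N m; "opening": opening from 0.0 (shut) to 1.0 (fully open).
Only numpy, scipy, OpenCV 4.12 (cv2) and the standard library are available. Lean on these libraries where they do the work, as an engineer would, in place of code of your own. Each camera call takes 0.05 s, during which the arm holds its last target. There are 200 camera calls.

## Working session

There is one attempt and no reset: what is moved stays moved. The work goes in short steps, Python scripts to look and compute and a tool call to move; the robot and the scene stay as the last step left them, time stands still between calls to the robot, and variables do not carry over. Pictures are saved under pics/ and viewed, about 8 in all and at most 12, crops included, and the job is handed in when it is done.

Besides the shell and the picture viewer there is one more tool, called by a JSON object that holds its "method" and its "body". play_rows: Moves the arm, as the interface text tells. Shifts and turns lie within -1 to 1; 1 stands for 0.3 m of shift or pi/2 rad of turn. Its arguments: {"type":"object","properties":{"rows":{"type":"array"},"force":{"type":"number"}},"required":["rows"]}

```bash
ls; mkdir -p pics
python3 - <<'E'
from plant import ctrl,cams
import cv2,numpy as np
s=ctrl.get_state();print(s)
for n in("top","side"):
    c=cams.read_camera(n);cv2.imwrite(f"pics/{n}0.png",c["color"][...,::-1]);print(n,c["fx"],c["fy"],c["cx"],c["cy"]);print(np.round(c["view"],4))
E
```

```text
pics
{'time': 0.0, 'qpos': array([ 1.15497195e+00,  2.87199853e-01,  1.57819866e+00, -1.34559967e-05,
        1.27857712e+00, -1.49971357e-01]), 'dq': array([ 0.0013461 ,  0.00073643, -0.0012405 ,  0.00127758, -0.00068484,
       -0.00065507]), 'joint_efforts': array([-1.25900737e-03, -4.05976260e+01, -2.92625999e+01, -1.97887061e-04,
        5.86518217e-03, -1.38714213e-05]), 'eef_pos': array([0.17703009, 0.65068646, 0.22991265]), 'tcp_rot': array([-0.42973198,  0.56259177,  0.42891247,  0.56111944]), 'contact_force': array([0.14245243, 0.27623478, 0.32510238]), 'wrist_torque': array([-0.02775317,  0.06590631, -0.02677669]), 'opening': 1.0011459904616744}
top 473.87510997504523 473.87510997504523 274.63218234760365 201.30415493443763
[[-7.0000e-03 -1.0000e+00 -1.4000e-03 -1.1500e-02]
 [-9.9200e-01  7.1000e-03 -1.2590e-01  5.8450e-01]
 [ 1.2590e-01  5.0000e-04 -9.9200e-01  1.4596e+00]
 [ 0.0000e+00  0.0000e+00  0.0000e+00  1.0000e+00]]
side 450.26004675717843 450.26004675717843 270.3560586323561 210.89871374548866
[[ 0.9008 -0.4339  0.0176 -0.5552]
 [-0.3271 -0.7048 -0.6295  0.2465]
 [ 0.2855  0.5613 -0.7768  1.0284]
 [ 0.      0.      0.      1.    ]]
```

View pics/top0.png

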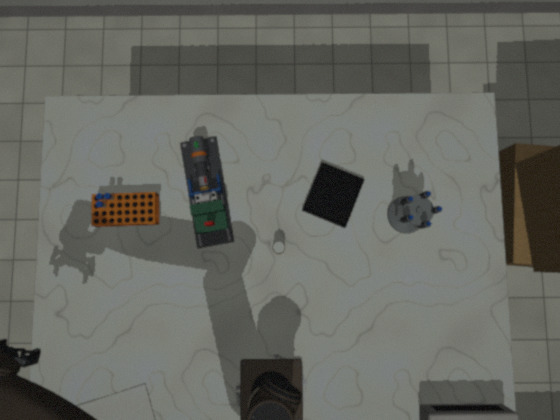

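View pics/side0.png

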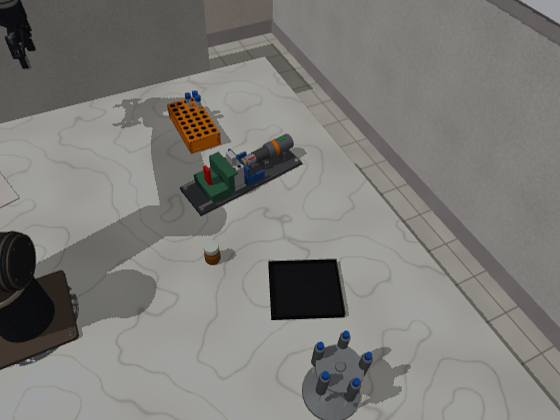

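The top view shows the clamp at about (205,195), with its driver end up and away from the robot, the red tab at (208,224) and the tray at (333,194). The jar is at (279,245), the rack at (125,210) and the pipette stand at (410,212). In the side view the tab is at (207,175) and the tray at (306,289).

```bash
cat > h.py <<'E'
import cv2,numpy as np
from plant import ctrl,cams
def shot(n,name=None):
    c=cams.read_camera(n)
    if name: cv2.imwrite(f"pics/{name}.png",c["color"][...,::-1])
    return c
def ray(c,u,v):
    V=np.array(c["view"]);R=V[:3,:3];o=-R.T@V[:3,3]
    return o,R.T@np.array([(u-c["cx"])/c["fx"],(v-c["cy"])/c["fy"],1])
def onz(c,u,v,z):
    o,d=ray(c,u,v);return o+d*(z-o[2])/d[2]
def tri(c1,p1,c2,p2):
    o1,d1=ray(c1,*p1);o2,d2=ray(c2,*p2)
    t=np.linalg.lstsq(np.c_[d1,-d2],o2-o1,rcond=None)[0]
    a,b=o1+t[0]*d1,o2+t[1]*d2
    return (a+b)/2,np.linalg.norm(a-b)
def pix(c,p):
    V=np.array(c["view"]);q=V[:3,:3]@np.array(p)+V[:3,3]
    return np.array([q[0]/q[2]*c["fx"]+c["cx"],q[1]/q[2]*c["fy"]+c["cy"]])
def mask(c,name,box):
    r,g,b=[c["color"][...,i].astype(int) for i in range(3)]
    m={"red":(r>90)&(g<50)&(b<50)&(r>2.2*g),"green":(g>1.25*r)&(g>1.1*b)&(g>30),"blue":(b>1.6*r)&(b>1.25*g)&(b>50),"dark":(r+g+b<130)}[name]
    k=np.zeros_like(m);x0,y0,x1,y1=box;k[y0:y1,x0:x1]=1
    m=(m&k).astype(np.uint8)
    n,l,s,ce=cv2.connectedComponentsWithStats(m)
    if n<2:return None
    i=1+s[1:,4].argmax();return (l==i).astype(np.uint8)
def crop(c,box,k,name):
    x0,y0,x1,y1=box;im=c["color"][y0:y1,x0:x1,::-1]
    im=cv2.convertScaleAbs(im,alpha=1.6,beta=15)
    return cv2.imwrite(f"pics/{name}.png",cv2.resize(im,None,fx=k,fy=k,interpolation=cv2.INTER_CUBIC))
E
python3 - <<'E'
from h import *
T=shot("top");S=shot("side")
for n,c,b in(("T",T,(170,120,245,255)),("S",S,(170,125,310,220))):
    for k in("red","green","blue","dark"):
        m=mask(c,k,b)
        if m is None: print(n,k,None);continue
        pts=cv2.findNonZero(m)[:,0];print(n,k,len(pts),pts.mean(0).round(1),[np.round(q,1) for q in cv2.minAreaRect(pts)])
        if k=="dark": print(np.round(cv2.boxPoints(cv2.minAreaRect(pts)),1).tolist())
m=mask(T,"dark",(290,150,375,240));p=cv2.findNonZero(m)[:,0];r=cv2.minAreaRect(p);bp=cv2.boxPoints(r);print("tray",r)
for q in bp: print(onz(T,*q,0.02).round(3))
m=mask(S,"dark",(255,250,355,330));p=cv2.findNonZero(m)[:,0];h=cv2.approxPolyDP(cv2.convexHull(p),6,True)[:,0]
for q in h: print("S",q,onz(S,*q,0.02).round(3))
a=cv2.resize(cv2.convertScaleAbs(T["color"][125:255,165:245,::-1],alpha=1.8,beta=15),None,fx=4.4,fy=4.4,interpolation=2)
b=cv2.resize(cv2.convertScaleAbs(S["color"][125:220,175:310,::-1],alpha=1.8,beta=15),None,fx=3.2,fy=3.2,interpolation=2)
im=np.zeros((600,800,3),np.uint8);im[:a.shape[0],:a.shape[1]]=a;im[:b.shape[0],360:360+b.shape[1]]=b
cv2.imwrite("pics/z1.png",im)
E
```

```text
T red 19 [208. 223.] [array([208., 223.]), array([2., 6.]), np.float64(90.0)]
T green 916 [209.2 215.8] [array([209.2, 216.4]), array([30.7, 34.6]), np.float64(79.5)]
T blue 84 [192.  189.3] [array([191.7, 189.4]), array([19.2, 12.4]), np.float64(40.6)]
T dark 1197 [213.1 204.8] [array([206.4, 191.4]), array([106.8,  35.8]), np.float64(80.3)]
[[179.8000030517578, 141.8000030517578], [215.10000610351562, 135.8000030517578], [233.10000610351562, 241.0], [197.6999969482422, 247.10000610351562]]
S red 69 [206.1 173.4] [array([207. , 174.9]), array([18.7,  5.7]), np.float64(81.9)]
S green 1194 [217.8 178.6] [array([217., 179.]), array([43.8, 39.6]), np.float64(45.0)]
S blue 298 [250.6 171.3] [array([251. , 166.2]), array([33. , 20.2]), np.float64(66.8)]
S dark 2085 [233.3 181.1] [array([238. , 169.8]), array([ 46.7, 119.7]), np.float64(62.7)]
[[174.10000610351562, 176.60000610351562], [280.3999938964844, 121.5999984741211], [301.8999938964844, 163.10000610351562], [195.5, 218.10000610351562]]
tray ((332.72418212890625, 194.18966674804688), (45.681053161621094, 51.43760681152344), 21.801410675048828)
[ 0.559 -0.103  0.02 ]
[ 0.714 -0.166  0.02 ]
[ 0.657 -0.302  0.02 ]
[ 0.504 -0.236  0.02 ]
S [344 315] [ 0.654 -0.308  0.02 ]
S [271 319] [ 0.499 -0.246  0.02 ]
S [269 262] [ 0.56  -0.107  0.02 ]
S [335 260] [ 0.712 -0.172  0.02 ]
```

View pics/z1.png

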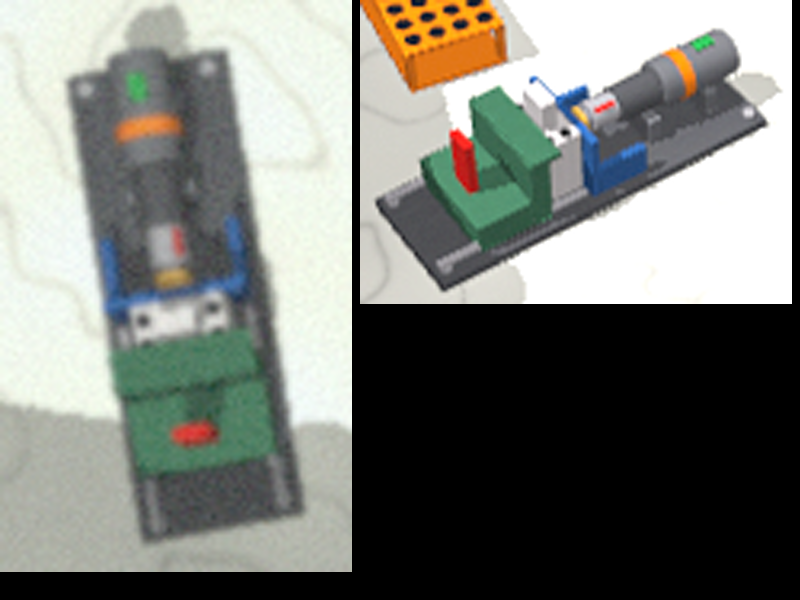

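Enlarged, the top view shows the tab at full-image (209,223), the block's white top at (205,197) with the rib in its middle, and the bracket's top edge from (190,193) to (219,189). In the side view the tab top is at (206,166) and the rib top at (230,152).

Run:
```python
from h import *
T=shot("top");S=shot("side")
c4=[(180,141.8),(216,136),(233.3,241),(197.7,247.4)]
P=[onz(T,*q,0.012) for q in c4]
for p in P: print(p.round(4))
print(np.linalg.norm(P[0]-P[1]),np.linalg.norm(P[1]-P[2]),np.linalg.norm(P[2]-P[3]),np.linalg.norm(P[3]-P[0]))
C=np.mean(P,0);d=(P[0]+P[1]-P[2]-P[3])[:2];yaw=np.arctan2(d[1],d[0]);print("C",C,"yaw",yaw)
R=np.array([[np.cos(yaw),-np.sin(yaw)],[np.sin(yaw),np.cos(yaw)]])
print("origin",C[:2]-R@[.015,0])
def f(p): return np.r_[R.T@(p[:2]-(C[:2]-R@[.015,0])),p[2:]].round(4)
print("tab",*tri(T,(209.3,223.4),S,(205.6,166.3)))
print("tab z",f(onz(T,209.3,223.4,.102)),f(onz(S,205.6,166.6,.102)))
print("lip z L,R",f(onz(T,191,204.5,.088)),f(onz(T,222.5,200.2,.088)))
print("rib side",f(onz(S,230.5,153.,.112)))
print("bracket top L,R",f(onz(T,189.5,195.5,.08)),f(onz(T,219.7,191,.08)))
s=ctrl.get_state()
from scipy.spatial.transform import Rotation as Ro
print(Ro.from_quat(s["tcp_rot"]).as_matrix().round(3))
m=mask(S,"red",(190,150,225,200));p=cv2.findNonZero(m)[:,0];print(p.min(0),p.max(0))
```

```text
[0.7856 0.2919 0.012 ]
[0.8042 0.1745 0.012 ]
[0.4614 0.1166 0.012 ]
[0.4419 0.2295 0.012 ]
0.1188144729163462 0.347618176399084 0.11454179788085063 0.3492762567412352
C [0.62327168 0.20310388 0.012     ] yaw 0.17354148184819246
origin [0.60849699 0.2005138 ]
tab [0.51036991 0.17941564 0.1121796 ] 0.0009686825693429282
tab z [-0.0997 -0.0024  0.102 ] [-0.0961  0.0043  0.102 ]
lip z L,R [-0.0313  0.0448  0.088 ] [-0.0355 -0.0518  0.088 ]
rib side [-0.0187  0.0015  0.112 ]
bracket top L,R [-0.0017  0.0462  0.08  ] [-0.0046 -0.0474  0.08  ]
[[-0.    -0.965  0.263]
 [-0.001  0.263  0.965]
 [-1.     0.    -0.001]]
[203 166] [209 184]
```

```bash
cat >> h.py <<'E'
from scipy.spatial.transform import Rotation as Ro
O=np.array([.6065,.2000]);YAW=.173
def fx(x,y,z): return np.array([O[0]+x*np.cos(YAW)-y*np.sin(YAW),O[1]+x*np.sin(YAW)+y*np.cos(YAW),z])
def tofx(p):
    d=np.array(p[:2])-O;return np.array([d[0]*np.cos(YAW)+d[1]*np.sin(YAW),-d[0]*np.sin(YAW)+d[1]*np.cos(YAW),p[2]])
def down(a): # tool z along world angle a, x down
    z=np.array([np.cos(a),np.sin(a),0]);x=np.array([0,0,-1.]);return Ro.from_matrix(np.c_[x,np.cross(z,x),z])
def goal(p,R,base=None):
    s=ctrl.get_state();p0,R0=(s["eef_pos"],Ro.from_quat(s["tcp_rot"])) if base is None else base
    print("shift",(R0.inv().apply(np.array(p)-p0)/.3).round(3),"turn",((R0.inv()*R).as_rotvec()/(np.pi/2)).round(3))
E
python3 - <<'E'
from h import *
goal(fx(-.098,0,.20),down(YAW+np.pi/2))
print(fx(-.098,0,.2))
E
```

```text
shift [ 0.104 -1.48  -1.214] turn [-0.279 -0.001 -0.   ]
[0.50996287 0.18313044 0.2       ]
```

{"method": "play_rows", "body": {"rows": [[100, [0, -0.74, -0.607], [0, 0, 0]], [100, [0, -0.74, -0.607], [0, 0, 0]], [100, [0, -0.74, -0.607], [0, 0, 0]], [100, [0, -0.74, -0.607], [0, 0, 0]], [100, [0, -0.74, -0.607], [0, 0, 0]], [100, [0, -0.74, -0.607], [0, 0, 0]], [100, [0, -0.74, -0.607], [0, 0, 0]]], "force": 60}}

```text
time: 0.88
eef_pos: [0.3446, 0.4152, 0.2315]
tcp_rot: [-0.429, 0.562, 0.429, 0.562]
contact_force: [-0.3, 0.4, 0.7]
opening: 0.997
```

{"method": "play_rows", "body": {"rows": [[60, [0.1, -0.74, -0.607], [-0.28, 0, 0]], [60, [0.1, -0.74, -0.607], [-0.28, 0, 0]], [60, [0.1, -0.74, -0.607], [-0.28, 0, 0]], [60, [0.1, -0.74, -0.607], [-0.28, 0, 0]], [60, [0.1, -0.74, -0.607], [-0.28, 0, 0]], [60, [0.1, -0.74, -0.607], [-0.28, 0, 0]], [60, [0.1, -0.74, -0.607], [-0.28, 0, 0]], [60, [0.1, -0.74, -0.607], [-0.28, 0, 0]], [60, [0.1, -0.74, -0.607], [-0.28, 0, 0]]]}}

```text
time: 1.63
eef_pos: [0.5113, 0.1808, 0.2009]
tcp_rot: [-0.54, 0.456, 0.541, 0.456]
contact_force: [-0.1, 0.1, 0.3]
opening: 0.594
```

Run:
```python
from h import *
s=ctrl.get_state();print(s["time"],s["eef_pos"],tofx(s["eef_pos"]),s["opening"],s["contact_force"])
goal(fx(-.098,0,.07),down(YAW+np.pi/2))
T=shot("top");S=shot("side")
a=cv2.resize(cv2.convertScaleAbs(T["color"][125:255,165:245,::-1],alpha=1.8,beta=15),None,fx=4.4,fy=4.4,interpolation=2)
b=cv2.resize(cv2.convertScaleAbs(S["color"][95:220,175:310,::-1],alpha=1.8,beta=15),None,fx=3.2,fy=3.2,interpolation=2)
im=np.zeros((600,800,3),np.uint8);im[:a.shape[0],:a.shape[1]]=a;im[:b.shape[0],360:360+b.shape[1]]=b
cv2.imwrite("pics/z2.png",im)
```

```text
1.6333 [0.5112526  0.18081881 0.20092478] [-0.09712744 -0.00249914  0.20092478] 0.5943253011440447 [-0.06407538  0.05325982  0.27564242]
shift [0.436 0.003 0.008] turn [-0.002 -0.    -0.   ]
```

View pics/z2.png

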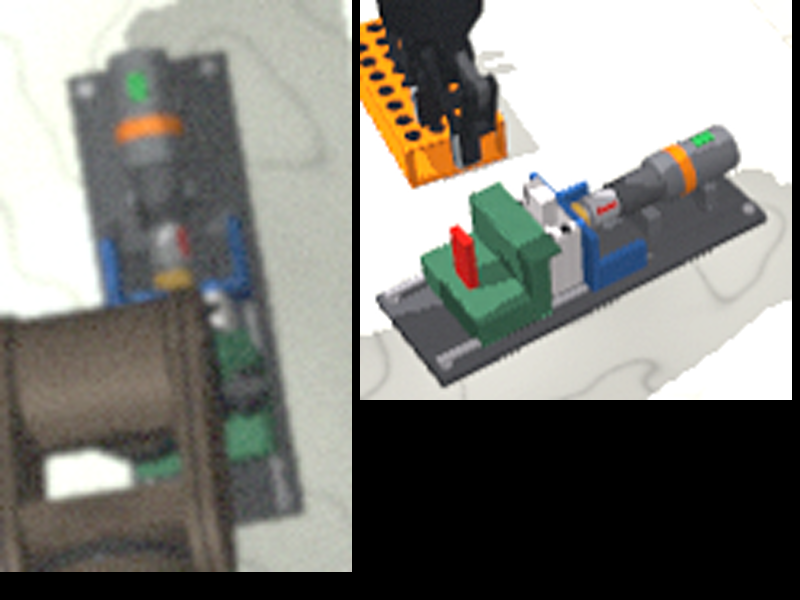

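The gripper hangs above the clamp, with its fingers at about (465,130) in the side crop and the tab clear below at (462,255). The estimate agrees, so I go down and pinch.

{"method": "play_rows", "body": {"rows": [[60, [0.2, 0.0, 0.008], [0, 0, 0]], [60, [0.33, 0.0, 0.008], [0, 0, 0]], [60, [0.44, 0.0, 0.008], [0, 0, 0]], [60, [0.44, 0.0, 0.008], [0, 0, 0]], [60, [0.44, 0.0, 0.008], [0, 0, 0]]]}}

```text
time: 2.15
eef_pos: [0.5059, 0.1867, 0.0663]
tcp_rot: [-0.54, 0.456, 0.544, 0.452]
contact_force: [0.7, -0.4, -0.2]
opening: 0.604
```

{"method": "play_rows", "body": {"rows": [[0, [0, 0, 0], [0, 0, 0]], [0, [0, 0, 0], [0, 0, 0]], [0, [0, 0, 0], [0, 0, 0]], [0, [0, 0, 0], [0, 0, 0]], [0, [0, 0, 0], [0, 0, 0]], [0, [0, 0, 0], [0, 0, 0]]], "force": 50}}

```text
time: 2.65
eef_pos: [0.5119, 0.1854, 0.0729]
tcp_rot: [0.543, -0.453, -0.54, -0.456]
contact_force: [-2.8, -4.4, 6.9]
opening: 0.292
```

{"method": "play_rows", "body": {"rows": [[0, [0, 0.02, 0], [0, 0, 0]], [0, [0, 0.04, 0], [0, 0, 0]], [0, [0, 0.06, 0], [0, 0, 0]], [0, [0, 0.08, 0], [0, 0, 0]], [0, [0, 0.095, 0], [0, 0, 0]], [0, [0, 0.105, 0], [0, 0, 0]], [0, [0, 0.105, 0], [0, 0, 0]]]}}

```text
time: 3.23
eef_pos: [0.4821, 0.1801, 0.073]
tcp_rot: [0.544, -0.452, -0.539, -0.457]
contact_force: [2.4, -4.2, 5.2]
opening: 0.292
```

{"method": "play_rows", "body": {"rows": [[0, [0, 0.005, 0], [0, 0, 0]], [0, [0, 0.01, 0], [0, 0, 0]], [0, [0, 0.01, 0], [0, 0, 0]]]}}

```text
time: 3.48
eef_pos: [0.4796, 0.1796, 0.073]
tcp_rot: [0.544, -0.452, -0.539, -0.457]
contact_force: [4.1, -3.7, 5.3]
opening: 0.294
```

Run:
```python
from h import *
s=ctrl.get_state();print(s["time"],s["eef_pos"],tofx(s["eef_pos"]),s["opening"],s["contact_force"])
```

```text
3.4833 [0.4796002  0.1796293  0.07298107] [-0.12851212  0.00177769  0.07298107] 0.29399934763622126 [ 4.08567602 -3.6775784   5.30204666]
```

{"method": "play_rows", "body": {"rows": [[0, [0, 0.005, 0], [0, 0, 0]], [0, [0, 0.01, 0], [0, 0, 0]], [0, [0, 0.01, 0], [0, 0, 0]]]}}

```text
time: 3.73
eef_pos: [0.4787, 0.1795, 0.073]
tcp_rot: [0.546, -0.45, -0.538, -0.459]
contact_force: [10.4, -1.9, -1.3]
opening: 0.291
```

{"method": "play_rows", "body": {"rows": [[0, [0, 0.005, 0], [0, 0, 0]], [0, [0, 0.01, 0], [0, 0, 0]], [0, [0, 0.01, 0], [0, 0, 0]]]}}

```text
time: 3.98
eef_pos: [0.4787, 0.1795, 0.0731]
tcp_rot: [0.547, -0.448, -0.535, -0.462]
contact_force: [20.9, -0.0, -10.7]
opening: 0.296
```

{"method": "play_rows", "body": {"rows": [[0, [0, -0.015, 0], [0, 0, 0]], [60, [0, -0.015, 0], [0, 0, 0]], [60, [0, -0.015, 0], [0, 0, 0]], [60, [0, -0.015, 0], [0, 0, 0]], [60, [0, -0.015, 0], [0, 0, 0]], [60, [-0.1, -0.015, 0], [0, 0, 0]], [60, [-0.23, -0.015, 0], [0, 0, 0]], [60, [-0.36, -0.015, 0], [0, 0, 0]], [60, [-0.36, -0.015, 0], [0, 0, 0]]]}}

```text
time: 4.73
eef_pos: [0.4785, 0.1806, 0.186]
tcp_rot: [0.545, -0.45, -0.538, -0.459]
contact_force: [1.9, 0.2, 1.2]
opening: 0.598
```

Run:
```python
from h import *
s=ctrl.get_state();print(s["time"],s["eef_pos"],tofx(s["eef_pos"]),s["opening"],s["contact_force"])
goal(fx(-.020,0,.18),down(YAW+np.pi/2))
S=shot("side");T=shot("top")
crop(S,(175,110,310,220),5.5,"z3")
```

```text
4.7333 [0.4785408  0.18057817 0.18596237] [-0.12939237  0.00289476  0.18596237] 0.5976938174147732 [1.90277512 0.21248547 1.18392619]
shift [ 0.025 -0.364 -0.01 ] turn [0.001 0.    0.01 ]
```

View pics/z3.png

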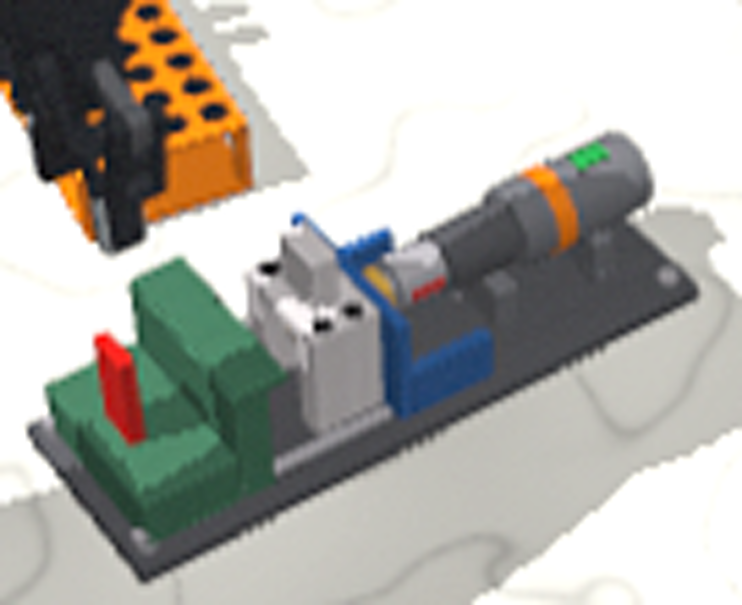

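The jaw is open against its stop. The block stands clear against the bracket, with its rib top at (310,245) in the crop. Next I go to the rib.

{"method": "play_rows", "body": {"rows": [[65, [0, -0.13, -0.01], [0, 0, 0.01]], [65, [0, -0.26, -0.01], [0, 0, 0.01]], [65, [0, -0.364, -0.01], [0, 0, 0.01]], [65, [0.1, -0.364, -0.01], [0, 0, 0.01]], [65, [0.2, -0.364, -0.01], [0, 0, 0.01]], [65, [0.28, -0.364, -0.01], [0, 0, 0.01]], [65, [0.28, -0.364, -0.01], [0, 0, 0.01]], [65, [0.28, -0.364, -0.01], [0, 0, 0.01]]]}}

```text
time: 5.5
eef_pos: [0.5794, 0.195, 0.0896]
tcp_rot: [-0.536, 0.461, 0.547, 0.448]
contact_force: [-0.6, 0.1, 0.4]
opening: 0.648
```

Run:
```python
from h import *
s=ctrl.get_state();print(s["time"],s["eef_pos"],tofx(s["eef_pos"]),s["opening"],s["contact_force"])
goal(fx(-.020,0,.085),down(YAW+np.pi/2))
```

```text
5.5 [0.5793711  0.19500087 0.08957931] [-0.02758448 -0.00025458  0.08957931] 0.6478756247843028 [-0.55400144  0.07258839  0.40780044]
shift [ 0.015 -0.026  0.001] turn [ 0.001  0.    -0.015]
```

{"method": "play_rows", "body": {"rows": [[65, [0.014, -0.025, 0], [0, 0, -0.015]], [65, [0.014, -0.025, 0], [0, 0, -0.015]], [0, [0.014, -0.025, 0], [0, 0, -0.015]], [0, [0.014, -0.025, 0], [0, 0, -0.015]], [0, [0.014, -0.025, 0], [0, 0, -0.015]], [0, [0.014, -0.025, 0], [0, 0, -0.015]], [0, [0.014, -0.025, 0], [0, 0, -0.015]], [0, [0.014, -0.025, 0], [0, 0, -0.015]]], "force": 80}}

```text
time: 6.17
eef_pos: [0.5902, 0.197, 0.0909]
tcp_rot: [0.544, -0.452, -0.539, -0.457]
contact_force: [-2.3, 0.2, 5.4]
opening: 0.331
```

Run:
```python
from h import *
s=ctrl.get_state();print(s["time"],s["eef_pos"],tofx(s["eef_pos"]),s["opening"],s["contact_force"])
```

```text
6.1667 [0.59023366 0.19704818 0.09087312] [-0.01653165 -0.0001077   0.09087312] 0.33126468290382266 [-2.25902598  0.2018849   5.39020644]
```

{"method": "play_rows", "body": {"rows": [[45, [0, 0, 0], [0, 0, 0]], [45, [0, 0, 0], [0, 0, 0]], [45, [0.02, 0.01, 0], [0, 0, 0]], [45, [0.02, 0.01, 0], [0, 0, 0]], [45, [0.02, 0.01, 0], [0, 0, 0]]]}}

```text
time: 6.58
eef_pos: [0.5856, 0.1959, 0.0816]
tcp_rot: [0.543, -0.453, -0.54, -0.456]
contact_force: [0.0, 0.7, 0.7]
opening: 0.448
```

{"method": "play_rows", "body": {"rows": [[0, [0, 0, 0], [0, 0, 0]], [0, [0, 0, 0], [0, 0, 0]], [0, [0, 0, 0], [0, 0, 0]], [0, [0, 0, 0], [0, 0, 0]], [0, [0, 0, 0], [0, 0, 0]]], "force": 80}}

```text
time: 7.0
eef_pos: [0.5861, 0.196, 0.0825]
tcp_rot: [0.543, -0.453, -0.54, -0.456]
contact_force: [0.2, -0.4, -1.9]
opening: 0.335
```

{"method": "play_rows", "body": {"rows": [[0, [-0.03, 0, 0], [0, 0, 0]], [0, [-0.06, 0, 0], [0, 0, 0]], [0, [-0.1, 0, 0], [0, 0, 0]], [0, [-0.15, 0, 0], [0, 0, 0]], [0, [-0.15, 0, 0], [0, 0, 0]]]}}

```text
time: 7.42
eef_pos: [0.5864, 0.1961, 0.1319]
tcp_rot: [0.543, -0.453, -0.54, -0.457]
contact_force: [-3.6, -0.6, 0.1]
opening: 0.335
```

Run:
```python
from h import *
s=ctrl.get_state();print(s["time"],s["eef_pos"],tofx(s["eef_pos"]),s["opening"],s["contact_force"],s["wrist_torque"])
S=shot("side");crop(S,(175,80,310,220),4.3,"z4")
```

```text
7.4167 [0.58637756 0.19612877 0.13192182] [-0.02048846 -0.0003496   0.13192182] 0.3352247378524989 [-3.59523347 -0.60909646  0.05206924] [-0.18147523  0.86236724 -0.03242122]
```

View pics/z4.png

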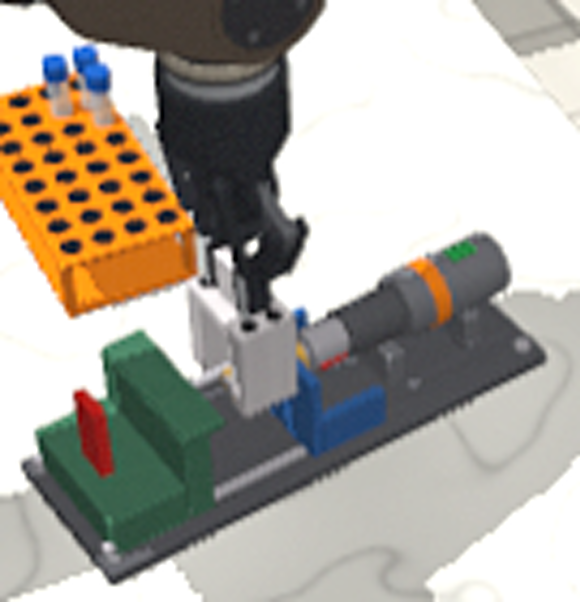

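The block is lifted upright, its underside at about (265,410) in the crop, and the bolt head shows behind it. I back off the bracket slightly, raise it, and carry it to the tray.

{"method": "play_rows", "body": {"rows": [[0, [-0.02, 0.015, 0], [0, 0, 0]], [0, [-0.08, 0.02, 0], [0, 0, 0]], [0, [-0.14, 0.02, 0], [0, 0, 0]], [0, [-0.2, 0.02, 0], [0, 0, 0]], [0, [-0.2, 0.02, 0], [0, 0, 0]], [0, [-0.2, 0.02, 0], [0, 0, 0]]]}}

```text
time: 7.97
eef_pos: [0.5809, 0.1951, 0.1894]
tcp_rot: [0.544, -0.451, -0.539, -0.458]
contact_force: [0.4, 0.3, -3.0]
opening: 0.337
```

Run:
```python
from h import *
s=ctrl.get_state();print(s["time"],s["eef_pos"],tofx(s["eef_pos"]),s["opening"],s["contact_force"],s["wrist_torque"])
goal((.605,-.203,.192),down(YAW+np.pi/2))
goal((.605,-.203,.192),down(np.pi/2-.41))
```

```text
7.9667 [0.58092882 0.1951026  0.18941727] [-0.0260325  -0.00042251  0.18941727] 0.33682566326480823 [ 0.44312864  0.34291793 -3.00364226] [-0.02843064  0.00537136 -0.0303374 ]
shift [-0.01   0.151 -1.321] turn [ 0.001 -0.     0.008]
shift [-0.01   0.151 -1.321] turn [0.372 0.002 0.008]
```

{"method": "play_rows", "body": {"rows": [[0, [0, 0.005, -0.04], [0, 0, 0]], [0, [0, 0.015, -0.11], [0, 0, 0]], [0, [0, 0.025, -0.19], [0, 0, 0]], [0, [0, 0.035, -0.27], [0, 0, 0]], [0, [0, 0.045, -0.35], [0, 0, 0]], [0, [0, 0.05, -0.43], [0, 0, 0]], [0, [0, 0.06, -0.51], [0, 0, 0]], [0, [0, 0.065, -0.57], [0, 0, 0]], [0, [0, 0.07, -0.62], [0, 0, 0]], [0, [0, 0.075, -0.66], [0, 0, 0]]]}}

```text
time: 8.8
eef_pos: [0.5909, -0.0061, 0.1856]
tcp_rot: [0.542, -0.454, -0.54, -0.456]
contact_force: [0.2, 0.4, -2.5]
opening: 0.339
```

{"method": "play_rows", "body": {"rows": [[0, [0, 0.01, -0.06], [0.03, 0, 0]], [0, [0, 0.02, -0.14], [0.08, 0, 0]], [0, [0, 0.03, -0.22], [0.13, 0, 0]], [0, [0, 0.04, -0.3], [0.18, 0, 0]], [0, [0, 0.05, -0.38], [0.23, 0, 0]], [0, [0, 0.06, -0.46], [0.28, 0, 0]], [0, [0, 0.065, -0.54], [0.33, 0, 0]], [0, [0, 0.07, -0.61], [0.36, 0, 0]], [0, [0, 0.076, -0.66], [0.37, 0, 0]], [0, [0, 0.076, -0.66], [0.37, 0, 0]]]}}

```text
time: 9.63
eef_pos: [0.6032, -0.2061, 0.1863]
tcp_rot: [-0.389, 0.589, 0.387, 0.593]
contact_force: [0.1, 0.5, -2.6]
opening: 0.336
```

Run:
```python
from h import *
s=ctrl.get_state();print(s["time"],s["eef_pos"],s["opening"],s["contact_force"],s["wrist_torque"])
goal((.605,-.203,.078),down(np.pi/2-.41))
S=shot("side");crop(S,(220,170,360,340),3.5,"z5")
```

```text
9.6333 [ 0.60318752 -0.20605372  0.18632324] 0.336063252018896 [ 0.08698253  0.54169006 -2.5583923 ] [ 0.05104516  0.01180719 -0.02852122]
shift [0.361 0.001 0.011] turn [0.    0.002 0.004]
```

View pics/z5.png

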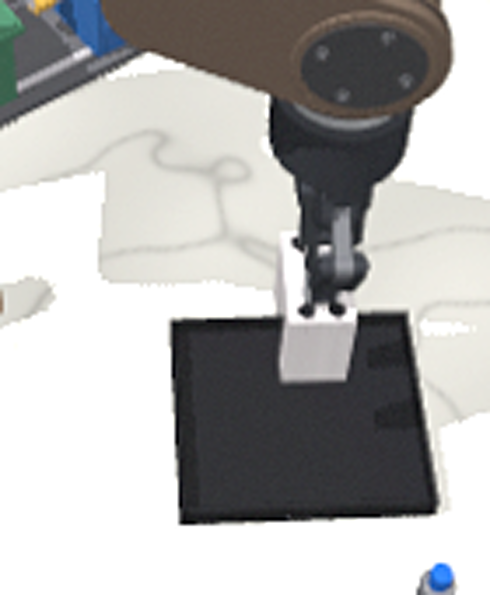

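The block hangs upright over the tray: its underside edge is at (315,380) in the crop, and the tray spans about (175–435, 320–520), which fits the height it is at. I lower it.

{"method": "play_rows", "body": {"rows": [[0, [0.06, 0, 0.01], [0, 0, 0]], [0, [0.14, 0, 0.01], [0, 0, 0]], [0, [0.22, 0, 0.01], [0, 0, 0]], [0, [0.28, 0, 0.01], [0, 0, 0]], [0, [0.32, 0, 0.01], [0, 0, 0]], [0, [0.345, 0, 0.01], [0, 0, 0]], [0, [0.355, 0, 0.01], [0, 0, 0]], [0, [0.355, 0, 0.01], [0, 0, 0]], [0, [0.355, 0, 0.01], [0, 0, 0]]]}}

```text
time: 10.43
eef_pos: [0.6067, -0.2002, 0.0823]
tcp_rot: [-0.39, 0.588, 0.387, 0.594]
contact_force: [-0.5, 0.6, -2.2]
opening: 0.334
```

{"method": "play_rows", "body": {"rows": [[0, [0.008, 0, 0], [0, 0, 0]], [0, [0.014, 0, 0], [0, 0, 0]], [0, [0.014, 0, 0], [0, 0, 0]]]}}

```text
time: 10.68
eef_pos: [0.6061, -0.2001, 0.0773]
tcp_rot: [-0.39, 0.588, 0.387, 0.593]
contact_force: [-0.6, -0.1, -2.6]
opening: 0.338
```

{"method": "play_rows", "body": {"rows": [[0, [0.006, 0, 0], [0, 0, 0]], [0, [0.01, 0, 0], [0, 0, 0]], [0, [0.01, 0, 0], [0, 0, 0]]]}}

```text
time: 10.93
eef_pos: [0.6063, -0.2002, 0.0746]
tcp_rot: [-0.39, 0.588, 0.387, 0.593]
contact_force: [-1.0, -0.4, 1.5]
opening: 0.337
```

{"method": "play_rows", "body": {"rows": [[0, [0.006, 0, 0], [0, 0, 0]], [0, [0.006, 0, 0], [0, 0, 0]]]}}

```text
time: 11.1
eef_pos: [0.6066, -0.2002, 0.0746]
tcp_rot: [-0.39, 0.588, 0.387, 0.593]
contact_force: [-3.1, 2.8, 7.3]
opening: 0.337
```

It touched down at the predicted height, so I release and rise.

{"method": "play_rows", "body": {"rows": [[0, [-0.005, 0, 0], [0, 0, 0]], [45, [-0.005, 0, 0], [0, 0, 0]], [45, [-0.005, 0, 0], [0, 0, 0]], [50, [-0.005, 0, 0], [0, 0, 0]], [55, [-0.02, 0, 0], [0, 0, 0]], [60, [-0.07, 0, 0], [0, 0, 0]], [60, [-0.16, 0, 0], [0, 0, 0]], [60, [-0.28, 0, 0], [0, 0, 0]], [60, [-0.4, 0, 0], [0, 0, 0]], [60, [-0.4, 0, 0], [0, 0, 0]]]}}

```text
time: 11.93
eef_pos: [0.6093, -0.2023, 0.2023]
tcp_rot: [-0.395, 0.585, 0.382, 0.596]
contact_force: [0.7, -0.3, 0.7]
opening: 0.599
```

Run:
```python
from h import *
s=ctrl.get_state();print(s["time"],s["eef_pos"],s["opening"],s["contact_force"])
goal(fx(-.025,0,.2),down(YAW+np.pi/2))
S=shot("side")
a=cv2.resize(cv2.convertScaleAbs(S["color"][125:220,175:310,::-1],alpha=1.6,beta=15),None,fx=4,fy=4,interpolation=2)
b=cv2.resize(cv2.convertScaleAbs(S["color"][210:330,255:355,::-1],alpha=1.8,beta=15),None,fx=2.5,fy=2.5,interpolation=2)
im=np.zeros((400,800,3),np.uint8);im[:a.shape[0],:a.shape[1]]=a;im[:b.shape[0],545:545+b.shape[1]]=b
cv2.imwrite("pics/z6.png",im)
```

```text
11.9333 [ 0.60927357 -0.20229366  0.20233563] 0.5989529866321855 [ 0.67751291 -0.27813556  0.74365385]
shift [-0.002  0.609  1.182] turn [-0.369 -0.002  0.015]
```

View pics/z6.png

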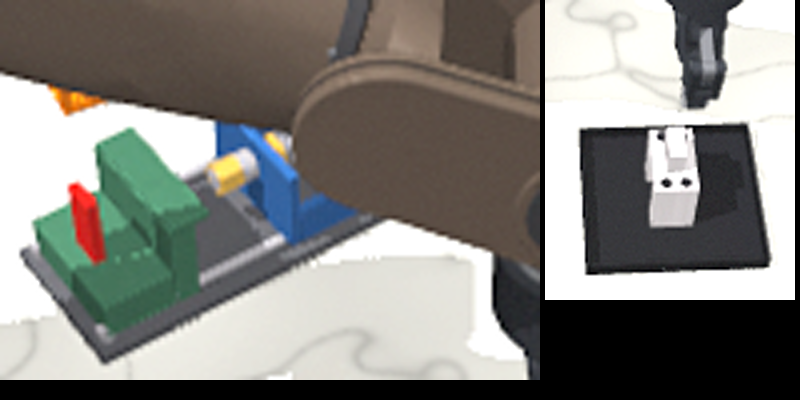

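The block stands upright alone in the tray, seen at (672,180). The freed brass head shows at (228,172) in the crop, or full-image (232,168). I go over the gap.

{"method": "play_rows", "body": {"rows": [[60, [0, 0.3, 0.59], [0, 0, 0]], [60, [0, 0.3, 0.59], [0, 0, 0]], [60, [0, 0.3, 0.59], [0, 0, 0]], [60, [0, 0.3, 0.59], [0, 0, 0]], [60, [0, 0.3, 0.59], [0, 0, 0]], [60, [0, 0.3, 0.59], [0, 0, 0]], [60, [0, 0.3, 0.59], [0, 0, 0]]]}}

```text
time: 12.57
eef_pos: [0.5918, -0.0003, 0.1913]
tcp_rot: [-0.39, 0.588, 0.389, 0.592]
contact_force: [0.1, -0.3, -0.4]
opening: 0.6
```

{"method": "play_rows", "body": {"rows": [[60, [0, 0.305, 0.59], [-0.37, 0, 0.015]], [60, [0, 0.305, 0.59], [-0.37, 0, 0.015]], [60, [0, 0.305, 0.59], [-0.37, 0, 0.015]], [60, [0, 0.305, 0.59], [-0.37, 0, 0.015]], [60, [0, 0.305, 0.59], [-0.37, 0, 0.015]], [60, [0, 0.305, 0.59], [-0.37, 0, 0.015]], [60, [0, 0.305, 0.59], [-0.37, 0, 0.015]], [60, [0, 0.305, 0.59], [-0.37, 0, 0.015]], [60, [0, 0.305, 0.59], [-0.37, 0, 0.015]], [60, [0, 0.305, 0.59], [-0.37, 0, 0.015]]]}}

```text
time: 13.4
eef_pos: [0.579, 0.1949, 0.1923]
tcp_rot: [-0.536, 0.458, 0.546, 0.453]
contact_force: [-0.4, 0.0, 0.1]
opening: 0.6
```

Run:
```python
from h import *
s=ctrl.get_state();print(s["time"],s["eef_pos"],tofx(s["eef_pos"]),s["opening"],s["contact_force"])
goal(fx(-.025,0,.1),down(YAW+np.pi/2))
S=shot("side")
print(tofx(onz(S,232,168,.058)), pix(S,fx(-.021,0,.055)))
r,g,b=[S["color"][...,i].astype(int) for i in range(3)]
m=((r>1.5*b)&(g>1.2*b)&(r>90)&(r<2*g)).astype(np.uint8);m[:,:220]=0;m[:,243:]=0;m[:155]=0;m[185:]=0
p=cv2.findNonZero(m);print(len(p),p[:,0].mean(0),p[:,0].min(0),p[:,0].max(0))
crop(S,(175,80,310,220),4.3,"z7")
```

```text
13.4 [0.5789748  0.1948814  0.19226367] [-0.02799544 -0.00030405  0.19226367] 0.6002316376299547 [-0.42392441  0.02708696  0.09878381]
shift [ 0.307 -0.014 -0.001] turn [-0.001  0.004 -0.009]
[-0.01748519 -0.00235639  0.058     ] [230.54018047 168.76737572]
53 [232.0754717  166.71698113] [227 158] [242 172]
```

View pics/z7.png

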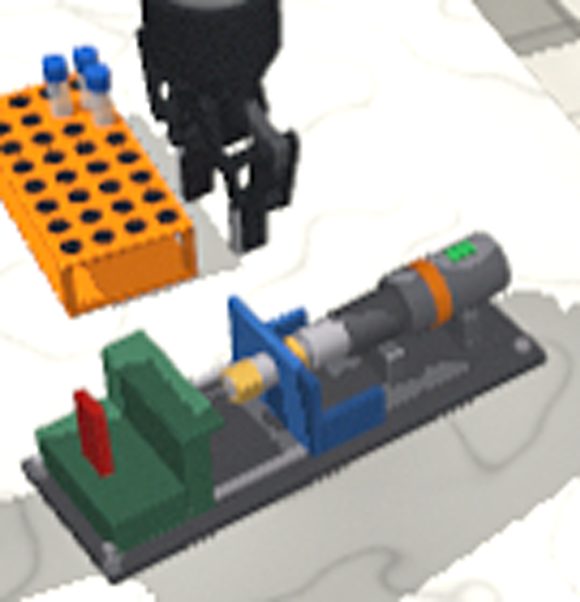

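The open fingers hang over the gap at (245,240) in the crop. The brass head is at (243,382), within about 1 px of where it should be. I go down in two steps.

{"method": "play_rows", "body": {"rows": [[60, [0.1, -0.012, 0], [0, 0.004, -0.009]], [60, [0.2, -0.012, 0], [0, 0.004, -0.009]], [60, [0.3, -0.012, 0], [0, 0.004, -0.009]], [60, [0.3, -0.012, 0], [0, 0.004, -0.009]], [60, [0.3, -0.012, 0], [0, 0.004, -0.009]]]}}

```text
time: 13.87
eef_pos: [0.5794, 0.1967, 0.1007]
tcp_rot: [-0.54, 0.456, 0.542, 0.454]
contact_force: [0.2, -0.2, -0.1]
opening: 0.602
```

Run:
```python
from h import *
s=ctrl.get_state();print(s["time"],s["eef_pos"],tofx(s["eef_pos"]),s["contact_force"])
goal(fx(-.0245,0,.035),down(YAW+np.pi/2))
```

```text
13.8667 [0.5794301  0.19670512 0.10065223] [-0.02723299  0.00141407  0.10065223] [ 0.15934048 -0.23664732 -0.07518304]
shift [ 0.219 -0.01  -0.005] turn [-0.     0.    -0.003]
```

{"method": "play_rows", "body": {"rows": [[60, [0.06, -0.01, -0.004], [0, 0, 0]], [60, [0.12, -0.01, -0.004], [0, 0, 0]], [60, [0.17, -0.01, -0.004], [0, 0, 0]], [60, [0.215, -0.01, -0.004], [0, 0, 0]], [60, [0.215, -0.01, -0.004], [0, 0, 0]], [60, [0.215, -0.01, -0.004], [0, 0, 0]]]}}

```text
time: 14.37
eef_pos: [0.5845, 0.197, 0.0388]
tcp_rot: [0.542, -0.454, -0.541, -0.455]
contact_force: [0.1, 0.2, 0.5]
opening: 0.6
```

Run:
```python
from h import *
s=ctrl.get_state();print(s["time"],s["eef_pos"],tofx(s["eef_pos"]),s["contact_force"])
goal(fx(-.0245,0,.035),down(YAW+np.pi/2))
```

```text
14.3667 [0.58448224 0.19701295 0.03879021] [-0.02220328  0.00084764  0.03879021] [0.11536277 0.22201012 0.4863649 ]
shift [ 0.013  0.008 -0.003] turn [0.001 0.    0.   ]
```

{"method": "play_rows", "body": {"rows": [[50, [0.013, 0.006, -0.003], [0, 0, 0]], [40, [0.013, 0.006, -0.003], [0, 0, 0]], [0, [0.013, 0.006, -0.003], [0, 0, 0]], [0, [0.013, 0.006, -0.003], [0, 0, 0]], [0, [0.013, 0.006, -0.003], [0, 0, 0]], [0, [0.013, 0.006, -0.003], [0, 0, 0]], [0, [0.013, 0.006, -0.003], [0, 0, 0]], [0, [0.013, 0.006, -0.003], [0, 0, 0]], [0, [0.013, 0.006, -0.003], [0, 0, 0]]], "force": 60}}

```text
time: 15.12
eef_pos: [0.5824, 0.1977, 0.0354]
tcp_rot: [-0.541, 0.454, 0.542, 0.456]
contact_force: [-1.7, 4.5, 1.4]
opening: 0.261
```

Run:
```python
from h import *
import time
s=ctrl.get_state();print(s["time"],s["eef_pos"],tofx(s["eef_pos"]),s["opening"],s["contact_force"],s["wrist_torque"])
S=shot("side","s8");T=shot("top","t8")
```

```text
15.1167 [0.58236998 0.19773513 0.03538095] [-0.0241597   0.00192264  0.03538095] 0.26058646915895406 [-1.67243487  4.50779959  1.37027705] [0.75179089 0.28961851 0.01919466]
```

{"method": "play_rows", "body": {"rows": [[0, [0, 0, 0], [0, 0, 0]], [0, [0, 0, 0], [0, 0, 0]], [0, [0, 0, 0], [0, 0, 0]], [0, [0, 0, 0], [0, 0, 0]], [0, [0, 0, 0], [0, 0, 0]], [0, [0, 0, 0], [0, 0, 0]], [0, [0, 0, 0], [0, 0, 0]], [0, [0, 0, 0], [0, 0, 0]], [0, [0, 0, 0], [0, 0, 0]], [0, [0, 0, 0], [0, 0, 0]]]}}

```text
time: 16.05
eef_pos: [0.5823, 0.1977, 0.0353]
tcp_rot: [-0.541, 0.454, 0.542, 0.456]
contact_force: [-2.2, 4.8, 2.6]
opening: 0.259
```

Run:
```python
from h import *
s=ctrl.get_state();print(s["time"],s["eef_pos"],tofx(s["eef_pos"]),s["opening"],s["contact_force"],s["wrist_torque"])
S=shot("side","s9");T=shot("top","t9")
o=cv2.imread("pics/s8.png")[...,::-1]
f=lambda im,b,k:cv2.resize(cv2.convertScaleAbs(im[b[1]:b[3],b[0]:b[2],::-1],alpha=1.7,beta=15),None,fx=k,fy=k,interpolation=2)
B=(215,125,295,190)
im=np.zeros((590,800,3),np.uint8)
a=f(o,B,5);im[:a.shape[0],:400]=a;a=f(S["color"],B,5);im[:a.shape[0],400:800]=a
a=f(S["color"],(170,90,370,340),1.0);im[330:580,0:200]=a
a=f(T["color"],(60,120,460,260),1.45);im[330:330+a.shape[0],210:210+a.shape[1]]=a
cv2.imwrite("pics/z8.png",im)
```

```text
16.05 [0.58234094 0.19774342 0.03533984] [-0.02418687  0.00193581  0.03533984] 0.25927641167513216 [-2.19834785  4.8130499   2.64901432] [ 0.80732436  0.28674586 -0.08402298]
```

View pics/z8.png

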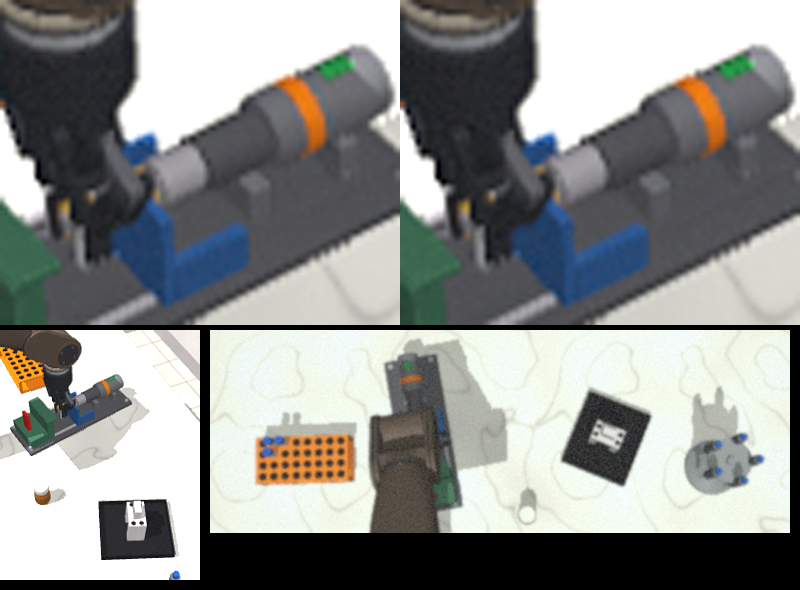

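The view shows the fingers on the brass head behind the bracket, at (75,215) in the crop. The jaw is open, the block upright in the tray, and the rack, jar and stand are in place. I hold longer to check that nothing still turns.

{"method": "play_rows", "body": {"rows": [[0, [0, 0, 0], [0, 0, 0]], [0, [0, 0, 0], [0, 0, 0]], [0, [0, 0, 0], [0, 0, 0]], [0, [0, 0, 0], [0, 0, 0]], [0, [0, 0, 0], [0, 0, 0]], [0, [0, 0, 0], [0, 0, 0]], [0, [0, 0, 0], [0, 0, 0]], [0, [0, 0, 0], [0, 0, 0]], [0, [0, 0, 0], [0, 0, 0]], [0, [0, 0, 0], [0, 0, 0]]]}}

```text
time: 16.98
eef_pos: [0.5824, 0.1977, 0.0354]
tcp_rot: [-0.541, 0.454, 0.542, 0.456]
contact_force: [-1.7, 4.8, 2.9]
opening: 0.251
```

{"method": "play_rows", "body": {"rows": [[0, [0, 0, 0], [0, 0, 0]], [0, [0, 0, 0], [0, 0, 0]], [0, [0, 0, 0], [0, 0, 0]], [0, [0, 0, 0], [0, 0, 0]], [0, [0, 0, 0], [0, 0, 0]], [0, [0, 0, 0], [0, 0, 0]], [0, [0, 0, 0], [0, 0, 0]], [0, [0, 0, 0], [0, 0, 0]], [0, [0, 0, 0], [0, 0, 0]], [0, [0, 0, 0], [0, 0, 0]]]}}

```text
time: 17.82
eef_pos: [0.5823, 0.1977, 0.0354]
tcp_rot: [-0.541, 0.454, 0.542, 0.456]
contact_force: [-1.7, 5.0, 2.3]
opening: 0.257
```

Run:
```python
from h import *
s=ctrl.get_state();print(s["time"],tofx(s["eef_pos"]),s["opening"],s["contact_force"],s["wrist_torque"])
T0=shot("top","t0b");S0=shot("side");o=cv2.imread("pics/s9.png")[...,::-1].astype(int)
p=cv2.imread("pics/s8.png")[...,::-1].astype(int);q=cv2.imread("pics/z7.png")
B=np.s_[125:190,215:295]
d=np.abs(S0["color"][B].astype(int)-o[B]).max(2);e=np.abs(p[B]-o[B]).max(2)
print("now vs s9",d.mean(),np.percentile(d,[99,100]),"s9 vs s8",e.mean(),np.percentile(e,[99,100]))
a=cv2.imread("pics/side0.png")[...,::-1].astype(int)
for n,im in(("start",a),("s8",p),("s9",o),("now",S0["color"].astype(int))):
    w=im[148:170,243:262];print(n,"red px",((w[...,0]>1.6*w[...,1])&(w[...,0]>1.6*w[...,2])&(w[...,0]>60)).sum(),"socket mean",w[6:14,5:12].mean((0,1)).round(1))
```

```text
17.8167 [-0.02418881  0.00193257  0.03535634] 0.2565033989249145 [-1.67562144  4.99285062  2.339748  ] [ 0.77488626  0.27450198 -0.05128155]
now vs s9 1.2248076923076923 [4. 6.] s9 vs s8 1.253076923076923 [5. 8.]
start red px 14 socket mean [104.8  80.6  82.9]
s8 red px 0 socket mean [80.9 79.5 82.2]
s9 red px 0 socket mean [80.8 79.4 82.1]
now red px 0 socket mean [80.7 79.2 81.9]
```

```bash
python3 -c "
from plant import ctrl
print(ctrl.sign_off())"
```

```text
the job is handed in; nothing more can be done
None
```

I finished the job and handed it in at about 18 s, still gripping the brass bolt head with 60 N. `sign_off()` gave no verdict, so what follows is from my own checks.

- **Jaw:** I pulled it open by the red tab until it stopped moving and the force rose to about 21 N. It had travelled about 33–34 mm, which fits a jaw that starts within 3 mm of shut.
- **Block:** I gripped it twice, because the first grip sat too near the top of the rib. It then came out cleanly and touched down in the tray at the height I expected. The last picture shows it standing upright.
- **Bolt:** I held the head for about 2.7 s. The finger opening stayed at 0.251–0.261 (about 22 mm, matching the head). The side-camera pictures over that time differed only by noise, so I take the bolt to be stopped. This is indirect, because the socket's red mark had turned out of sight.
- **Rack, pipette stand and jar:** by eye in the last picture they are where they started; I did not measure them.

My measurements agreed with each other to within a few millimetres. The last reading showed a steady sideways force of about 5 N on the gripper from being about 2 mm off centre, far below the limits.

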